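# Level the crepe griddle and hold the surface thermometer on its test ring

### The arm

A 6-joint arm with a two-finger parallel gripper is mounted at the origin on the work surface. World frame = base frame: x ahead of the robot, y to its left, z up, the work surface at z = 0. Lengths are in m, angles in degrees, forces in N, time in s.
With the tool pointing down it reaches from about 0.4 to 0.825 m from the base axis. Payload 7 kg.
Tool frame: the origin (TCP) lies on the centre line of the jaws, within the pads' length; the fingertips stand 14 mm ahead of it and the grasp point (between the pads) lies 5 mm behind it; z points along the fingers, y is the line along which they close (so a half turn about z gives the same grasp; the last joint's range is limited). The gripper opens to 88 mm and grips with 3 to 60 N. Pads are 19 mm wide; open, the fingers measure 130 mm over their backs; the gripper's body (78 mm by 193 mm) begins 47 mm behind the grasp point.
Start: joints at [-57.806, 20.546, 0.682, 0, -70.136, -16.507], TCP at [0.182, -0.65, 0.241] pointing down, gripper open.
Joint ranges: [-176.03, 176.03], [-82.01, 121.73], [-58.28, 71.71], [-173.87, 95.51], [-174.79, -0.11], [-173.66, 173.66]. Speed limits (degrees/s): [136.94, 136.94, 172.46, 180, 180, 180].

### API

Orientations are given as [roll, pitch, yaw] about the fixed x, y, z axes, in that order (R = Rz(yaw) Ry(pitch) Rx(roll)).
In Python, from plant import r gives the robot as it stands.
- The arm moves only by the tool send_rows, never from a script. Its argument "steps" is a list of rows, each an object with "dp": the shift along the tool's x, y, z in mm, a list of three; "roll": the turn about the tool's z in rad; "jaw": the opening in per cent of the stroke, from 0 (shut) to 100 (fully open). In form: [{"dp": [tx, ty, tz], "roll": roll, "jaw": jaw}, ...]. A call has 1 to 5 rows; each row is the pose to reach, as a shift and turn from the pose commanded when the call began, along the tool's axes at that moment; what a row does not reach only later rows make up. A row lasts 1/8 s, in which the tool goes at most 62.5 mm and 10.7 degrees, less where a joint would pass 70% of its speed; a pose out of reach is approached as far as the arm can. A call with a gripper value outside its range is refused whole. The fingers move at their own pace and stop on an object; "newtons" is the grip in N (left out, the last holds). Time passes only in rows, so rows that repeat a pose let the fingers close. It gives the time, the measured TCP pose, the force, the opening and the grip force at its end, in the units of the state.
- r.get_state(): the state, without advancing time (a new reading comes with each control period).
- r.capture(name): name is "side" or "top" or "wrist"; returns a dict with "image" (480x640x3 uint8, blue, green, red), "K" (3x3 intrinsics, pixels), "rvec" (rotation vector, rad) and "tvec" (3), from world to camera coordinates, as OpenCV has them. Camera axes: x right, y down, z forward; pixel columns grow to the right and rows downward; lengths in m; the calibration is good to about 2 mm. A picture is of the moment at which its call begins. There is no depth.
- r.close_job(): hands the job in; it is judged then, once.
The state is a dict: "time_s": time; "joints": joint angles; "qd": joint speeds; "joint_torque": joint torques, N m; "tcp_pos": TCP position; "eef_rot": TCP orientation; "contact_force": force on the tool from outside, world axes, zero at the start; "moment": the same for the moment, N m; "gripper_width": finger opening in m; "gripper_force": force on a finger pad.
Only numpy, scipy, OpenCV 4.12 (cv2) and the standard library are available. Lean on these libraries where they do the work, as an engineer would, in place of code of your own. Each camera call takes 0.05 s, during which the arm holds its last target. There are 200 camera calls.

### The job

Get the crêpe griddle ready for service: turn the knurled knob of its foot screw until the plate sits level, then take the surface thermometer (the plain stick-shaped one, not the one with the round dial) out of the wooden block. Hold it upright with its tip on the plate, inside the ring marked there, pressing only lightly, so that the sprung tip is pushed in about half way. Finish while still holding it there, and leave everything else on the table where it is.

Things in the scene. Friction and masses are not known exactly. Their poses are not given: they have to be found in the camera images.
- griddle: Fixed crêpe griddle: black plate 300 mm across on a steel drum, plate top 92 mm high when level; thermostat box on its -x side, out to 180 mm. Origin: on the table under the plate's centre, z up. It stands on two fixed feet at (+-100, -110) mm, the pivot line (along its x), and on a screw foot at (0, +210) mm, at the end of a 36 mm wide lug, top 46 mm high when level.
- plate (a joint): Tilt of the plate about its two fixed feet, rad. 0 = level; negative = the screw side is low, as at the start (0.8 to 1.5 degrees). Turning the knob clockwise from above raises that side, 14 mm a turn, 320 mm from the pivot: 1 rad of knob tilts by 0.0070 rad. It stays where left. The white bubble of the round level on the lug is in the middle when level.
- knob_top (a point): Centre of the top face of the foot screw's knob: round, knurled aluminium, 42 mm in diameter, 30 mm high, top 92 mm and underside 62 mm above the table. It turns about the vertical, many turns either way, against about 0.1 N m, and neither rises nor sinks. The plate's edge is 60 mm from its axis; room for fingers all round.
- plate_spot (a point): Centre of the marked ring on the plate's top face, at (-45, -65) mm in the griddle's frame: a bright machined ring, 36 mm inner and 44 mm outer diameter, flat, 79 mm from the plate's centre. z is square to the plate.
- block: Wooden thermometer block, 64 x 150 x 70 mm high, fixed, with two upright holes of 21 mm, 40 mm either side of its middle along its y axis. Origin: middle of its underside. The surface thermometer stands in one hole, the dial thermometer in the other, either way round.
- probe: Surface thermometer, 150 mm long, 0.12 kg, upright in the block. Origin: its tip face (tip out), 8 mm above the table at the start; z up along it. Copper tip disc 16 mm across at 0; steel shank 8 mm thick to 62 mm; round white handle 26 mm thick from 62 to 142 mm, tapered cap to 150 mm. The handle's underside rests on the block; it lifts straight out. Grip about 118 mm from the tip.
- plunger (a joint): How far the probe's sprung tip is pushed in, m: 0 = fully out, 0.010 = fully in. Spring: about 0.6 N to start it, 300 N/m more after that (2.1 N at half way).
- probe_face (a point): Middle of the flat underside of the probe's sprung tip disc (moves with the tip).
- dial_thermometer: Dial thermometer standing in the block's other hole: thin stem, round steel dial 44 mm across facing up, its top 105 mm above the table. Not needed. Origin: foot of its sleeve.
- ramekin: White dish with butter, 110 mm across, 50 mm high. Not needed. Origin: underside.
- egg_tray: Card tray with five eggs, 104 x 154 x 71 mm high. Not needed. Origin: underside.
- measuring_cup: Empty copper measuring cup, 84 mm across, 58 mm high, wooden handle. Not needed. Origin: underside of the cup.
- spatula: Flat wooden crêpe spatula, 340 mm long, lying along its x axis. Not needed. Origin: underside, near its middle.
- jar: Glass jar with steel lid, 80 mm across, 120 mm high. Not needed. Origin: underside.
- spreader: Wooden T-shaped batter spreader, crossbar 150 mm, rod 175 mm, lying flat. Not needed. Origin: underside of the crossbar.
Things that resemble listed ones, but are neither listed nor needed, are in the scene too. Of the things that look like the probe, the smallest one is meant.

How it is judged:
By the outcome, as a careful person would: the job done as asked, in the order asked, and still so for the second after the job is handed in, while the arm keeps its last pose, push and grip.
It also fails if it takes over 64 s, if anything falls off the work surface, if the arm or the gripper's body presses on something with over 40 N, if the wrist force passes 120 N, or if a joint passes its speed limit or range.

## Working session

There is one attempt and no reset: what is moved stays moved. The work goes in short steps, Python scripts to look and compute and a tool call to move; the robot and the scene stay as the last step left them, time stands still between calls to the robot, and variables do not carry over. Pictures are saved under pics/ and viewed, at most 10 in all, crops included, and the job is handed in when it is done.

Besides the shell and the picture viewer there is one more tool, called after "Call:" by a JSON object that holds its "name" and its "arguments", one argument or row to a line. send_rows: Moves the arm, as the interface text tells. Its arguments: {"type":"object","properties":{"steps":{"type":"array","items":{"type":"object","properties":{"dp":{"type":"array","items":{"type":"number"}},"roll":{"type":"number"},"jaw":{"type":"number"}}}},"newtons":{"type":"number"}},"required":["steps"]}

```bash
mkdir -p pics; cat > h.py <<'E'
import cv2, numpy as np
from plant import r
def snap(c,name):
    d=r.capture(c); cv2.imwrite(f'pics/{name}.png',d['image']); np.savez(f'pics/{name}.npz',K=d['K'],rvec=d['rvec'],tvec=d['tvec']); return d
def ray(name,u,v):
    d=np.load(f'pics/{name}.npz'); R=cv2.Rodrigues(d['rvec'])[0]; t=d['tvec'].reshape(3)
    return -R.T@t, R.T@np.linalg.inv(d['K'])@np.array([u,v,1.])
def at(name,u,v,z):
    o,q=ray(name,u,v); return o+q*(z-o[2])/q[2]
def proj(name,P):
    d=np.load(f'pics/{name}.npz'); return cv2.projectPoints(np.array(P,float).reshape(-1,3),d['rvec'],d['tvec'],d['K'],None)[0].reshape(-1,2)
E
python3 - <<'E'
from h import *
for c in('top','side','wrist'):
    snap(c,c+'0'); o,q=ray(c+'0',320,240); print(c,o.round(3),(q/np.linalg.norm(q)).round(3),np.load(f'pics/{c}0.npz')['K'][0,0])
t=cv2.imread('pics/top0.png'); cv2.imwrite('pics/top0b.png',cv2.resize(t,(800,600),interpolation=cv2.INTER_CUBIC))
print(r.get_state())
E
```

```text
top [0.458 0.014 1.13 ] [ 0.095 -0.041 -0.995] 473.6662540786912
side [0.031 1.07  1.091] [ 0.319 -0.689 -0.651] 613.3890030185597
wrist [ 0.107 -0.671  0.384] [ 0.277  0.069 -0.958] 359.92305311846843
{'time_s': 0.15, 'joints': array([-5.78087171e+01,  2.05826084e+01,  6.46655176e-01, -1.35919402e-02,
       -7.01370162e+01, -1.65062646e+01]), 'qd': array([ 0.04509644,  0.00026398,  0.21812413,  0.02425419,  0.03528805,
       -0.03178143]), 'joint_torque': array([ 4.17182682e-04, -5.83281398e+01,  2.93290311e+01,  7.00114623e+00,
        8.80504260e-03, -1.10551518e-04]), 'tcp_pos': array([ 0.1823538 , -0.64953861,  0.2398407 ]), 'eef_rot': array([ 1.79926407e+02, -8.48137699e-03, -1.64319602e+02]), 'contact_force': array([ 0.62640249, -0.32159054,  0.47027933]), 'moment': array([ 0.0243067 , -0.00999197,  0.07627197]), 'gripper_force': 0.0, 'gripper_width': 0.08756752133517247}
```

View pics/top0b.png

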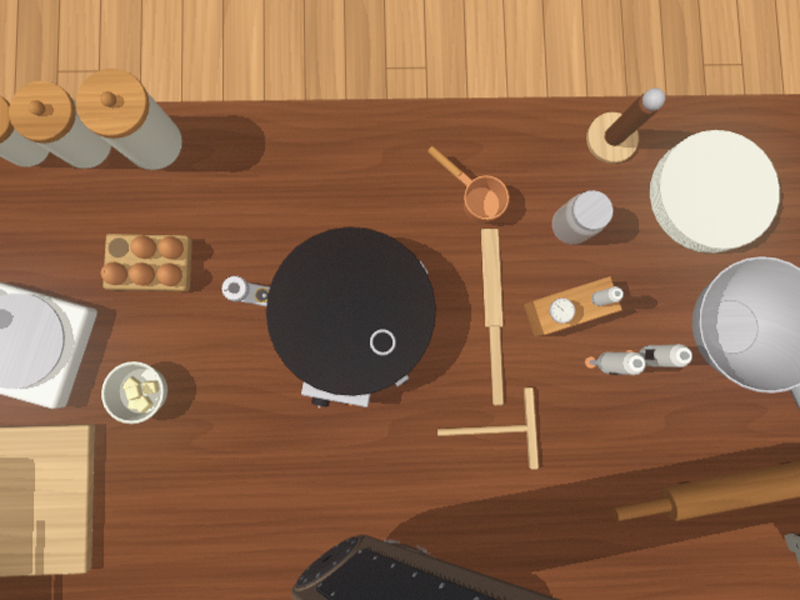

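View pics/side0.png

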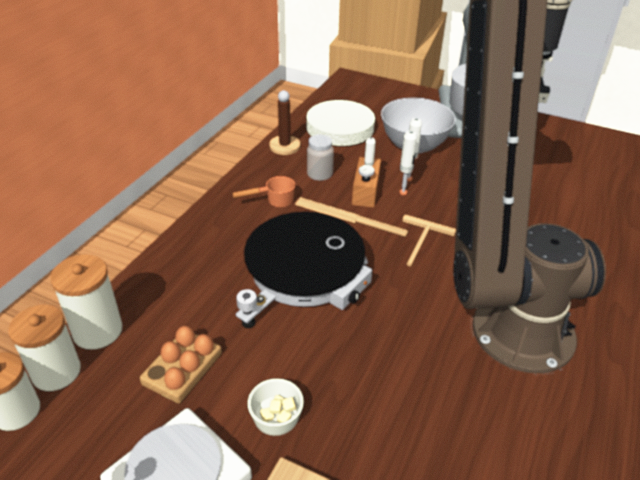

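The top view (800 px wide) shows the knob at (234,288), the bubble level at about (262,295), the plate centre at about (351,311) and the ring at (383,342). The dial is at (563,311) and the probe cap at (615,294), both in the block. Two look-alike thermometers lie outside the block at about (620,363) and (668,355).

```bash
python3 - <<'E'
from h import *
for n,u,v,z in(('knob',234,288,.092),('ring',383,342,.0915),('platec',351,311,.092),('dial',563,311,.105),('probetop',615.5,294,.158)):
    print(n,at('top0',u*.8,v*.8,z).round(4))
t=cv2.imread('pics/top0.png')
a=cv2.resize(t[205:265,165:265],(800,480),interpolation=cv2.INTER_CUBIC)
b=cv2.resize(t[210:310,410:570],(800,500),interpolation=cv2.INTER_CUBIC)
cv2.imwrite('pics/crop.png',np.vstack([cv2.resize(a,(500,300)),cv2.resize(b,(500,300))]))
E
```

```text
knob [0.5853 0.2614 0.092 ]
ring [0.4847 0.0027 0.0915]
platec [0.5403 0.0576 0.092 ]
dial [ 0.531  -0.3136  0.105 ]
probetop [ 0.5537 -0.3866  0.158 ]
```

View pics/crop.png

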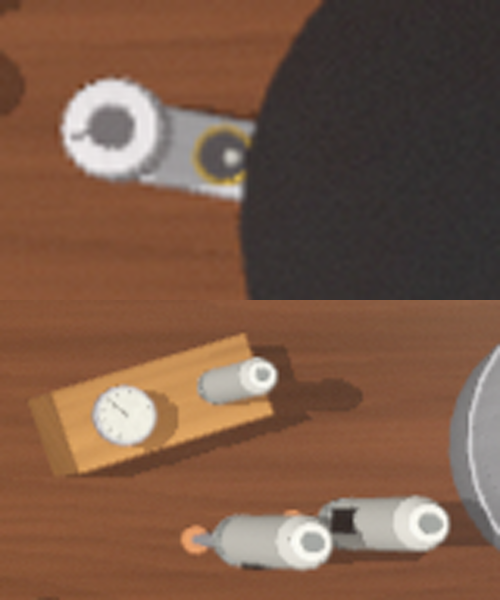

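The geometry checks out: knob to plate centre measures 209 mm against 210 mm given, and the ring's offset matches. The crop shows the bubble off-centre toward the plate, so the screw side is low. I'll move over to the knob.

Call:
{"name": "send_rows", "arguments": {
  "steps": [
    {"dp":[-46,39,0],"roll":-0.18,"jaw":68},
    {"dp":[-92,77,0],"roll":-0.36,"jaw":68},
    {"dp":[-138,116,0],"roll":-0.54,"jaw":68},
    {"dp":[-184,154,0],"roll":-0.72,"jaw":68},
    {"dp":[-230,193,0],"roll":-0.9,"jaw":68}
  ]
}}

```text
time_s: 0.78
tcp_pos: [0.3525, -0.4001, 0.2405]
eef_rot: [-180.0, 0.0, -112.4]
contact_force: [0.1, -0.7, 0.6]
gripper_width: 0.0599
gripper_force: 0.0
```

```bash
cat >> h.py <<'E'
def st():
    s=r.get_state(); print(round(s['time_s'],2),s['tcp_pos'].round(4),s['eef_rot'].round(2),'q6',s['joints'][5].round(1),'F',s['contact_force'].round(2),'M',s['moment'].round(3),'w',round(s['gripper_width'],4),'g',round(s['gripper_force'],1)); return s
def to(x,y,z,yaw=None):
    "shift along tool axes in mm and roll in rad to a tool-down target"
    s=st(); R=cv2.Rodrigues(np.zeros(3))[0]
    from scipy.spatial.transform import Rotation as T
    R=T.from_euler('xyz',s['eef_rot'],degrees=True).as_matrix()
    d=R.T@(np.array([x,y,z])-s['tcp_pos'])*1000
    roll=None if yaw is None else -np.radians((yaw-s['eef_rot'][2]+180)%360-180)
    print('dp',d.round(1),'len',np.linalg.norm(d).round(0),'roll',roll)
E
python3 -c "
from h import *
to(.57,.0,.25,-102);to(.585,.261,.21,-102)"
```

```text
0.78 [ 0.3525 -0.4001  0.2405] [-180.      0.   -112.42] q6 5.1 F [ 0.14 -0.7   0.6 ] M [-0.035 -0.059  0.046] w 0.0599 g 0.0
dp [-452.9  -48.5   -9.5] len 456.0 roll -0.1817863481163362
0.78 [ 0.3525 -0.4001  0.2405] [-180.      0.   -112.42] q6 5.1 F [ 0.14 -0.7   0.6 ] M [-0.035 -0.059  0.046] w 0.0599 g 0.0
dp [-699.9   37.1   30.5] len 702.0 roll -0.1817863481163362
```

Call:
{"name": "send_rows", "arguments": {
  "steps": [
    {"dp":[-60,3,0],"roll":-0.09,"jaw":68},
    {"dp":[-120,6,0],"roll":-0.18,"jaw":68},
    {"dp":[-180,9,0],"roll":-0.18,"jaw":68},
    {"dp":[-240,12,0],"roll":-0.18,"jaw":68},
    {"dp":[-300,15,0],"roll":-0.18,"jaw":68}
  ]
}}

```text
time_s: 1.4
tcp_pos: [0.4541, -0.1174, 0.2408]
eef_rot: [-180.0, 0.0, -102.4]
contact_force: [1.1, -0.6, 0.3]
gripper_width: 0.0598
gripper_force: 0.0
```

```bash
python3 -c "
from h import *
to(.5853,.2614,.2,-102)"
```

```text
1.4 [ 0.4541 -0.1174  0.2408] [-1.7997e+02  2.0000e-02 -1.0242e+02] q6 -22.1 F [ 1.08 -0.62  0.32] M [-0.016 -0.135 -0.041] w 0.0598 g 0.0
dp [-398.1  -46.6   40.9] len 403.0 roll -0.007404930070427188
```

Call:
{"name": "send_rows", "arguments": {
  "steps": [
    {"dp":[-60,-7,0],"roll":0,"jaw":68},
    {"dp":[-120,-14,0],"roll":0,"jaw":68},
    {"dp":[-180,-21,0],"roll":0,"jaw":68},
    {"dp":[-240,-28,0],"roll":0,"jaw":68},
    {"dp":[-300,-35,0],"roll":0,"jaw":68}
  ]
}}

```text
time_s: 2.02
tcp_pos: [0.5529, 0.1681, 0.2406]
eef_rot: [-180.0, 0.0, -102.4]
contact_force: [1.0, -0.1, 1.1]
gripper_width: 0.0596
gripper_force: 0.0
```

Call:
{"name": "send_rows", "arguments": {
  "steps": [
    {"dp":[-49,-6,20],"roll":0,"jaw":68},
    {"dp":[-98,-12,41],"roll":0,"jaw":68},
    {"dp":[-98,-12,41],"roll":0,"jaw":68}
  ]
}}

```text
time_s: 2.4
tcp_pos: [0.585, 0.2615, 0.1961]
eef_rot: [179.8, -0.2, -102.3]
contact_force: [0.2, -0.8, -0.1]
gripper_width: 0.06
gripper_force: 0.0
```

```bash
python3 -c "
from h import *
st(); snap('wrist','w1')
p=[at('top0',187.2,230.4,.092)]; print(proj('w1',p))"
```

```text
2.4 [0.585  0.2615 0.1961] [ 179.82   -0.2  -102.3 ] q6 -53.8 F [ 0.21 -0.81 -0.14] M [-0.104  0.141  0.005] w 0.06 g 0.0
[[323.52430774 247.17239981]]
```

View pics/w1.png

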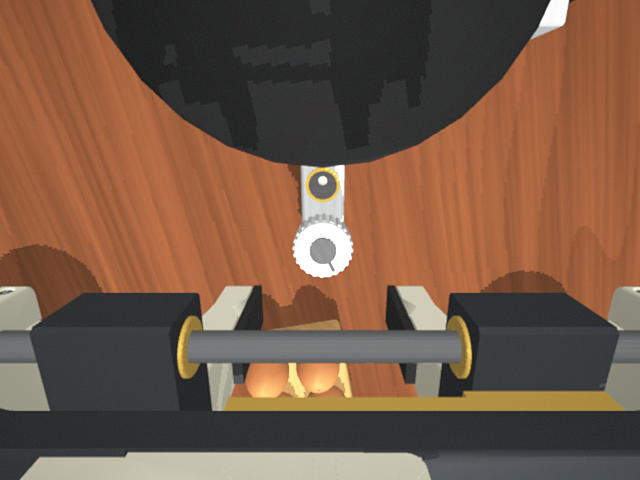

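The wrist view has the knob at (323,247), where it was predicted. The level ring is at (323,185) with the bubble at (323,181), toward the plate. I'll measure the bubble by code and plan the descent.

```bash
cat >> h.py <<'E'
def bubble(name,z=.055,box=None):
    "offset of bubble from vial centre (mm), griddle axes x,y, on plane z"
    im=cv2.imread(f'pics/{name}.png'); c=np.array([.5853,.2614]); ey=np.array([.2155,.9765]); ex=np.array([.9765,-.2155])
    n=400; s=.0001  # 40 mm square patch, .1 mm px, centred 52 mm inward of knob
    m=c-.052*ey
    uv=lambda a,b:(a-n/2)*s*ex-(b-n/2)*s*ey+m
    q=np.array([[0,0],[n,0],[n,n],[0,n]],np.float32)
    src=proj(name,[[*uv(*p),z] for p in q]).astype(np.float32)
    w=cv2.warpPerspective(im,cv2.getPerspectiveTransform(src,q),(n,n),flags=cv2.INTER_CUBIC)
    h=cv2.cvtColor(w,cv2.COLOR_BGR2HSV)
    y=cv2.inRange(h,(15,110,80),(35,255,255)); ys=np.column_stack(np.nonzero(y)[::-1])
    (cx,cy),rad=cv2.minEnclosingCircle(np.array([p for p in ys],np.float32))
    el=cv2.fitEllipse(cv2.convexHull(ys.astype(np.int32)))
    cx,cy=el[0]; k=np.zeros((n,n),np.uint8); cv2.circle(k,(int(cx),int(cy)),int(min(el[1])/2*.75),255,-1)
    g=cv2.cvtColor(w,cv2.COLOR_BGR2GRAY); b=((g>130)&(k>0))
    by,bx=np.nonzero(b); cv2.imwrite(f'pics/{name}_r.png',w)
    print('ring',el,'bubble off mm',((bx.mean()-cx)*.1).round(2),(-(by.mean()-cy)*.1).round(2),'n',len(bx),'centre',(m+(cx-n/2)*s*ex-(cy-n/2)*s*ey).round(4))
E
python3 -c "
from h import *
bubble('w1'); o,q=ray('w1',0,0); print(o)
to(.5853,.2614,.075,-102.4)"
```

```text
ring ((211.24960327148438, 81.22694396972656), (263.8426208496094, 279.2510681152344), 0.011859280057251453) bubble off mm -0.07 -3.59 n 5087 centre [0.5778 0.222 ]
[0.56911179 0.18426004 0.3409398 ]
2.45 [0.585  0.2601 0.1974] [ 1.7987e+02 -1.6000e-01 -1.0234e+02] q6 -53.7 F [0.22 0.39 0.16] M [ 0.015  0.057 -0.03 ] w 0.0595 g 0.0
dp [ -1.6  -0.3 122.4] len 122.0 roll 0.0010143767830560954
```

View pics/w1_r.png

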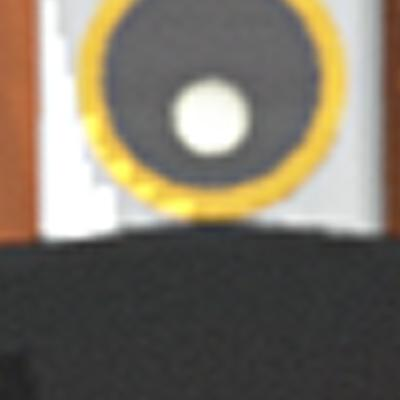

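The rectified crop has the vial centre at about (211,75) and the bubble at (211,118), roughly 4 mm toward the plate. I'll wind the wrist back so one grip can cover the whole turn, then go down.

Call:
{"name": "send_rows", "arguments": {
  "steps": [
    {"dp":[0,0,0],"roll":-0.18,"jaw":68},
    {"dp":[0,0,0],"roll":-0.36,"jaw":68},
    {"dp":[0,0,0],"roll":-0.54,"jaw":68},
    {"dp":[0,0,0],"roll":-0.72,"jaw":68},
    {"dp":[0,0,0],"roll":-0.9,"jaw":68}
  ]
}}

```text
time_s: 3.08
tcp_pos: [0.5855, 0.2581, 0.2005]
eef_rot: [-179.9, -0.0, -50.6]
contact_force: [-0.5, 0.2, 0.4]
gripper_width: 0.0596
gripper_force: 0.0
```

Call:
{"name": "send_rows", "arguments": {
  "steps": [
    {"dp":[0,0,0],"roll":-0.18,"jaw":68},
    {"dp":[0,0,0],"roll":-0.36,"jaw":68},
    {"dp":[0,0,0],"roll":-0.54,"jaw":68},
    {"dp":[0,0,0],"roll":-0.72,"jaw":68},
    {"dp":[0,0,0],"roll":-0.9,"jaw":68}
  ]
}}

```text
time_s: 3.7
tcp_pos: [0.5854, 0.2581, 0.2005]
eef_rot: [-180.0, -0.0, 1.0]
contact_force: [-0.0, -0.1, 0.0]
gripper_width: 0.0597
gripper_force: 0.0
```

Call:
{"name": "send_rows", "arguments": {
  "steps": [
    {"dp":[0,0,0],"roll":-0.18,"jaw":68},
    {"dp":[0,0,0],"roll":-0.36,"jaw":68},
    {"dp":[0,0,0],"roll":-0.54,"jaw":68},
    {"dp":[0,0,0],"roll":-0.72,"jaw":68},
    {"dp":[0,0,0],"roll":-0.9,"jaw":68}
  ]
}}

```text
time_s: 4.32
tcp_pos: [0.5854, 0.2581, 0.2005]
eef_rot: [180.0, -0.1, 52.6]
contact_force: [-0.4, -0.3, -1.0]
gripper_width: 0.0597
gripper_force: 0.0
```

Call:
{"name": "send_rows", "arguments": {
  "steps": [
    {"dp":[0,0,20],"roll":-0.18,"jaw":68},
    {"dp":[0,0,50],"roll":-0.36,"jaw":68},
    {"dp":[0,0,80],"roll":-0.5,"jaw":68},
    {"dp":[0,0,80],"roll":-0.5,"jaw":68}
  ]
}}

```text
time_s: 4.82
tcp_pos: [0.5842, 0.2574, 0.1181]
eef_rot: [-179.8, 0.2, 80.8]
contact_force: [-0.3, -0.7, 0.2]
gripper_width: 0.0597
gripper_force: 0.0
```

```bash
sed -i 's/c-.052\*ey/c-.040*ey/' h.py; python3 -c "
from h import *
bubble('w1')
to(.5853,.2614,.075)"
```

```text
ring ((211.26902770996094, 202.96759033203125), (264.6493225097656, 274.5714111328125), 179.12118530273438) bubble off mm -0.07 -3.42 n 5087 centre [0.5777 0.2218]
4.83 [0.5842 0.2574 0.1181] [-1.7984e+02  1.6000e-01  8.0800e+01] q6 129.6 F [-0.27 -0.68  0.16] M [-0.167  0.019  0.015] w 0.0597 g 0.0
dp [ 4.2  0.5 43.1] len 43.0 roll None
```

Call:
{"name": "send_rows", "arguments": {
  "steps": [
    {"dp":[4,0,15],"roll":0,"jaw":68},
    {"dp":[4,0,30],"roll":0,"jaw":68},
    {"dp":[4,0,43],"roll":0,"jaw":68},
    {"dp":[4,0,43],"roll":0,"jaw":40},
    {"dp":[4,0,43],"roll":0,"jaw":40}
  ],
  "newtons": 30
}}

```text
time_s: 5.45
tcp_pos: [0.5863, 0.2632, 0.0767]
eef_rot: [180.0, 0.0, 80.9]
contact_force: [0.9, 0.2, 0.3]
gripper_width: 0.045
gripper_force: 0.0
```

Call:
{"name": "send_rows", "arguments": {
  "steps": [
    {"dp":[0,0,0],"roll":0,"jaw":40},
    {"dp":[0,0,0],"roll":0,"jaw":40}
  ]
}}

```text
time_s: 5.7
tcp_pos: [0.5863, 0.2633, 0.077]
eef_rot: [180.0, -0.0, 80.9]
contact_force: [0.1, 0.0, -0.7]
gripper_width: 0.0415
gripper_force: 30.0
```

Call:
{"name": "send_rows", "arguments": {
  "steps": [
    {"dp":[0,0,0],"roll":0.18,"jaw":40},
    {"dp":[0,0,0],"roll":0.36,"jaw":40},
    {"dp":[0,0,0],"roll":0.54,"jaw":40},
    {"dp":[0,0,0],"roll":0.72,"jaw":40},
    {"dp":[0,0,0],"roll":0.9,"jaw":40}
  ]
}}

```text
time_s: 6.32
tcp_pos: [0.586, 0.2635, 0.077]
eef_rot: [-180.0, -0.0, 29.0]
contact_force: [-1.4, 1.6, -0.1]
gripper_width: 0.0416
gripper_force: 30.0
```

Call:
{"name": "send_rows", "arguments": {
  "steps": [
    {"dp":[0,0,0],"roll":0.18,"jaw":40},
    {"dp":[0,0,0],"roll":0.36,"jaw":40},
    {"dp":[0,0,0],"roll":0.54,"jaw":40},
    {"dp":[0,0,0],"roll":0.72,"jaw":40},
    {"dp":[0,0,0],"roll":0.9,"jaw":40}
  ]
}}

```text
time_s: 6.95
tcp_pos: [0.586, 0.2639, 0.077]
eef_rot: [-179.9, 0.0, -22.5]
contact_force: [-1.9, 3.1, 0.0]
gripper_width: 0.0416
gripper_force: 30.0
```

Call:
{"name": "send_rows", "arguments": {
  "steps": [
    {"dp":[0,0,0],"roll":0.18,"jaw":40},
    {"dp":[0,0,0],"roll":0.36,"jaw":40},
    {"dp":[0,0,0],"roll":0.36,"jaw":40}
  ]
}}

```text
time_s: 7.32
tcp_pos: [0.5861, 0.2639, 0.0769]
eef_rot: [-179.9, 0.0, -42.8]
contact_force: [-2.5, 4.9, 1.1]
gripper_width: 0.0413
gripper_force: 30.0
```

```bash
python3 -c "
from h import *
st(); snap('wrist','w2'); snap('top','t2'); 
print(proj('w2',[[.5777,.2218,.05]]))
bubble('w2')
a=cv2.imread('pics/w2.png');b=cv2.imread('pics/w2_r.png');cv2.imwrite('pics/w2c.png',np.hstack([cv2.resize(a,(533,400)),cv2.resize(b,(267,267)).copy() if 0 else cv2.copyMakeBorder(cv2.resize(b,(267,267)),0,133,0,0,0)]))"
```

```text
7.33 [0.5861 0.2639 0.0769] [-1.7993e+02  3.0000e-02 -4.2770e+01] q6 5.7 F [-2.51  4.89  1.12] M [1.566e+00 1.220e+00 1.000e-03] w 0.0413 g 30.0
[[396.99064678 251.33978439]]
ring ((230.97836303710938, 197.39898681640625), (269.6087341308594, 286.3822021484375), 90.2863540649414) bubble off mm -0.79 0.1 n 5065 centre [0.5798 0.2219]
```

View pics/w2c.png

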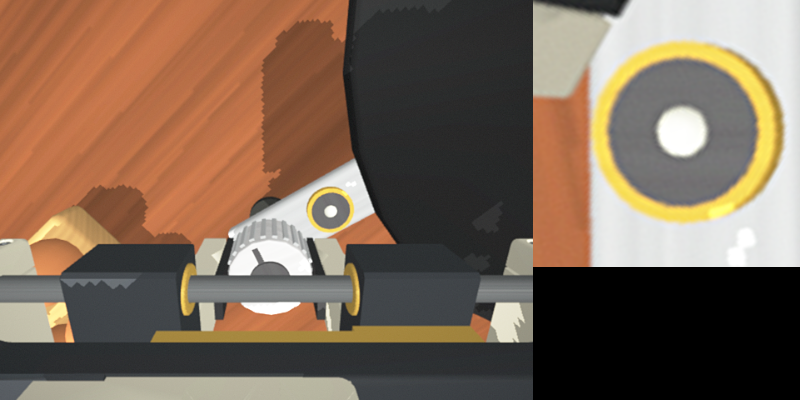

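The view shows the bubble practically centred in the vial. I'll refine that using the dark disc.

```bash
cat >> h.py <<'E'
def disc(name):
    w=cv2.imread(f'pics/{name}_r.png'); h=cv2.cvtColor(w,cv2.COLOR_BGR2HSV); g=h[...,2]
    d=((g<140)&(h[...,1]<80)).astype(np.uint8); d=cv2.morphologyEx(d,cv2.MORPH_OPEN,np.ones((5,5)))
    cs=[c for c in cv2.findContours(d,cv2.RETR_EXTERNAL,cv2.CHAIN_APPROX_NONE)[0]]
    c=max(cs,key=lambda c:cv2.contourArea(c) if 50<cv2.boundingRect(c)[0] and cv2.boundingRect(c)[2]<260 else 0)
    e=cv2.fitEllipse(cv2.convexHull(c)); k=np.zeros(g.shape,np.uint8); cv2.circle(k,tuple(int(v) for v in e[0]),80,255,-1)
    m=cv2.moments(((g>170)&(k>0)).astype(np.uint8),True); b=np.array([m['m10'],m['m01']])/m['m00']
    print(name,'disc',np.round(e[0],1),np.round(e[1],1),'bubble',b.round(1),'off mm',(b-e[0]).round(1)*[.1,-.1])
E
python3 -c "
from h import *
disc('w1');disc('w2')
for n in('w1','w2'): print(ray(n,0,0)[0].round(3))"
```

```text
w1 disc [211.  199.4] [214.8 215.7] bubble [210.4 237.6] off mm [-0.06 -3.82]
w2 disc [224.4 198. ] [217.8 219.7] bubble [222.8 196.8] off mm [-0.16  0.12]
[0.569 0.184 0.341]
[0.644 0.21  0.222]
```

The bubble is +0.12 mm off, about 0.03°, so the plate is level. I'll release, raise the gripper and check again.

Call:
{"name": "send_rows", "arguments": {
  "steps": [
    {"dp":[0,0,0],"roll":0,"jaw":66},
    {"dp":[0,0,0],"roll":0,"jaw":66},
    {"dp":[0,0,0],"roll":0,"jaw":66},
    {"dp":[0,0,-40],"roll":0,"jaw":66},
    {"dp":[0,0,-80],"roll":0,"jaw":66}
  ]
}}

```text
time_s: 8.05
tcp_pos: [0.586, 0.2626, 0.157]
eef_rot: [179.9, -0.0, -42.8]
contact_force: [-0.0, 0.1, -0.6]
gripper_width: 0.0578
gripper_force: 0.0
```

Call:
{"name": "send_rows", "arguments": {
  "steps": [
    {"dp":[0,0,-30],"roll":0.18,"jaw":66},
    {"dp":[0,0,-60],"roll":0.36,"jaw":66},
    {"dp":[0,0,-60],"roll":0.54,"jaw":66},
    {"dp":[0,0,-60],"roll":0.72,"jaw":66},
    {"dp":[0,0,-60],"roll":0.9,"jaw":66}
  ]
}}

```text
time_s: 8.68
tcp_pos: [0.5861, 0.2628, 0.2166]
eef_rot: [-180.0, -0.0, -94.7]
contact_force: [0.3, -0.0, 0.1]
gripper_width: 0.0582
gripper_force: 0.0
```

```bash
python3 -c "
from h import *
snap('wrist','w3');bubble('w3');disc('w3');print(ray('w3',0,0)[0])
# probe: block direction from the dial and probe
p=at('top0',493.5,235.5,.158);d=at('top0',450.2,248.7,.105);print(p,d,np.linalg.norm((p-d)[:2]))
for n in ('top0','side0'): print(n,proj(n,[[*p[:2],.158]]))
to(.45,-.1,.27,-102);to(*p[:2],.30,None)"
```

```text
ring ((212.85679626464844, 202.6253662109375), (269.2791748046875, 275.4613952636719), 170.54296875) bubble off mm -0.15 -0.08 n 5508 centre [0.5779 0.2218]
w3 disc [212.8 199.9] [214.5 219. ] bubble [211.  201.1] off mm [-0.18 -0.13]
[0.58000667 0.183689   0.36124503]
[ 0.55303795 -0.38888654  0.158     ] [ 0.53122694 -0.31316826  0.105     ] 0.07879706845843842
top0 [[493.5 235.5]]
side0 [[370.63816171 138.97915594]]
8.72 [0.586  0.2628 0.2165] [ 1.7999e+02 -1.0000e-02 -9.5230e+01] q6 -46.8 F [ 0.17 -0.18 -0.62] M [0.016 0.09  0.044] w 0.0579 g 0.0
dp [373.7 102.4 -53.4] len 391.0 roll 0.1181229893639233
8.72 [0.586  0.2628 0.2165] [ 1.7999e+02 -1.0000e-02 -9.5230e+01] q6 -46.8 F [ 0.17 -0.18 -0.62] M [0.016 0.09  0.044] w 0.0579 g 0.0
dp [652.  -26.5 -83.4] len 658.0 roll None
```

```bash
python3 -c "
from h import *
def tri(a,b):
    o1,d1=ray('top0',*a);o2,d2=ray('side0',*b)
    s=np.linalg.lstsq(np.column_stack([d1,-d2]),o2-o1,rcond=None)[0]; p,q=o1+s[0]*d1,o2+s[1]*d2; print(((p+q)/2).round(3),'gap',np.linalg.norm(p-q).round(4))
A=(510.2,290.3);B=(547.6,284.5)
for a in(A,B):
  for b in((409,137),(416,122)): tri(a,b)
tri((472,290),(403,191)); tri((493.5,235.5),(370,141))
s=cv2.imread('pics/side0.png')[100:220,340:460]; cv2.imwrite('pics/sc.png',cv2.resize(s,(600,600),interpolation=cv2.INTER_CUBIC))"
```

```text
[ 0.441 -0.402  0.189] gap 0.0047
[ 0.432 -0.38   0.249] gap 0.0175
[ 0.46  -0.504  0.131] gap 0.0252
[ 0.449 -0.475  0.198] gap 0.0003
[ 0.438 -0.391  0.008] gap 0.0007
[ 0.555 -0.392  0.149] gap 0.0018
```

View pics/sc.png

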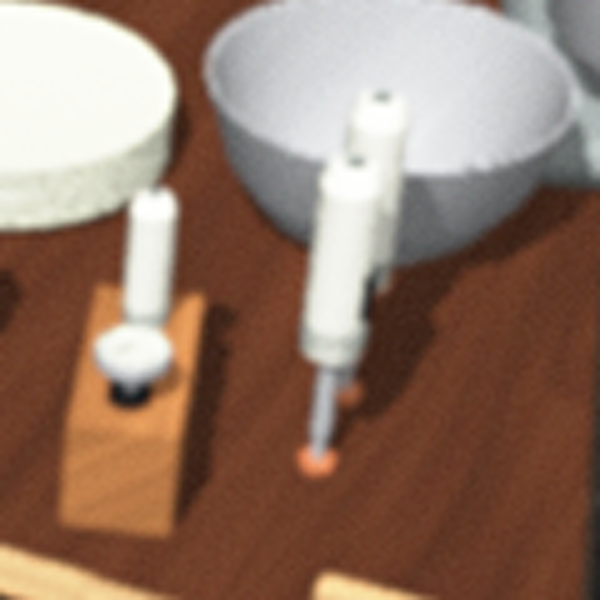

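Call:
{"name": "send_rows", "arguments": {
  "steps": [
    {"dp":[60,16,-16],"roll":0.18,"jaw":66},
    {"dp":[119,33,-32],"roll":0.36,"jaw":66},
    {"dp":[178,49,-48],"roll":0.54,"jaw":66},
    {"dp":[237,65,-60],"roll":0.72,"jaw":66},
    {"dp":[296,81,-60],"roll":0.9,"jaw":66}
  ]
}}

```text
time_s: 9.35
tcp_pos: [0.4827, -0.0259, 0.2779]
eef_rot: [-179.9, 0.1, -146.1]
contact_force: [0.8, -0.4, -0.2]
gripper_width: 0.0575
gripper_force: 0.0
```

The side crop shows the probe in the block. The two larger decoys stand upright behind it, about 190–200 mm tall and more than 110 mm away. I'll approach with the fingers closing along the block's axis.

```bash
python3 -c "
from h import *
to(.5535,-.389,.25,-164)"
```

```text
9.35 [ 0.4827 -0.0259  0.2779] [-1.7994e+02  1.3000e-01 -1.4607e+02] q6 -76.4 F [ 0.8  -0.43 -0.2 ] M [-0.067 -0.161  0.042] w 0.0575 g 0.0
dp [ 144.  -340.8   27.9] len 371.0 roll 0.312980934639355
```

Call:
{"name": "send_rows", "arguments": {
  "steps": [
    {"dp":[23,-55,5],"roll":0.16,"jaw":60},
    {"dp":[46,-110,9],"roll":0.31,"jaw":60},
    {"dp":[69,-164,14],"roll":0.31,"jaw":60},
    {"dp":[92,-218,18],"roll":0.31,"jaw":60},
    {"dp":[115,-272,23],"roll":0.31,"jaw":60}
  ]
}}

```text
time_s: 9.98
tcp_pos: [0.5401, -0.3162, 0.2536]
eef_rot: [-180.0, 0.0, -163.5]
contact_force: [1.4, 1.1, 1.5]
gripper_width: 0.0528
gripper_force: 0.0
```

```bash
python3 -c "
from h import *
to(.5535,-.389,.25,-164)"
```

```text
9.97 [ 0.5401 -0.3162  0.2536] [-1.7998e+02  2.0000e-02 -1.6353e+02] q6 -61.0 F [1.39 1.11 1.46] M [ 0.009 -0.19  -0.026] w 0.0528 g 0.0
dp [  7.7 -73.6   3.6] len 74.0 roll 0.00822985086468744
```

Call:
{"name": "send_rows", "arguments": {
  "steps": [
    {"dp":[4,-38,0],"roll":0.01,"jaw":60},
    {"dp":[8,-74,0],"roll":0.01,"jaw":60},
    {"dp":[8,-74,0],"roll":0.01,"jaw":60},
    {"dp":[8,-74,0],"roll":0.01,"jaw":60}
  ]
}}

```text
time_s: 10.48
tcp_pos: [0.5527, -0.3871, 0.2532]
eef_rot: [180.0, -0.0, -164.2]
contact_force: [-0.9, -0.5, -0.3]
gripper_width: 0.0525
gripper_force: 0.0
```

```bash
python3 -c "
from h import *
st();snap('wrist','w4')
print(proj('w4',[[.5535,-.389,.158],[.5535,-.389,.07],[.5312,-.3132,.105]]))"
```

```text
10.47 [ 0.5527 -0.3871  0.2532] [ 1.7997e+02 -3.0000e-02 -1.6424e+02] q6 -55.7 F [-0.93 -0.5  -0.25] M [0.037 0.045 0.001] w 0.0525 g 0.0
[[321.42172539 250.35911915]
 [321.97025157 220.92417816]
 [415.64866276 229.74867082]]
```

View pics/w4.png

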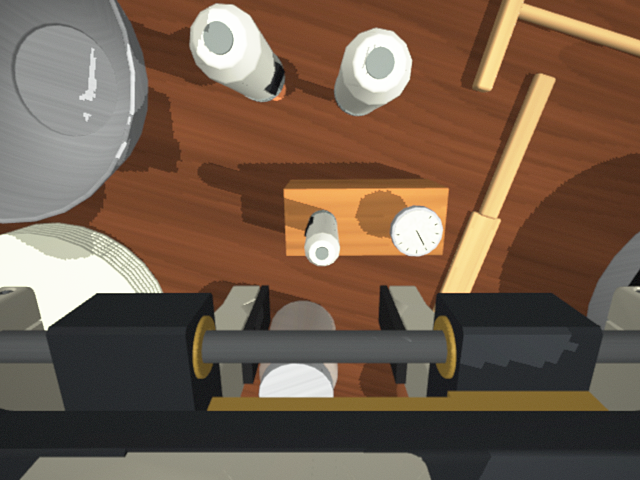

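The cap is at (322,253) against a predicted (321,250), and the dial is as predicted, so the probe is at about (0.555, -0.389). I'll go down and grip.

```bash
python3 -c "
from h import *
print(at('w4',322,253,.158)); to(.555,-.3885,.121)"
```

```text
[ 0.55527014 -0.38808     0.158     ]
10.53 [ 0.5528 -0.3867  0.2536] [ 1.7999e+02 -1.0000e-02 -1.6422e+02] q6 -55.8 F [0.34 0.27 0.86] M [ 0.017 -0.035  0.036] w 0.0527 g 0.0
dp [ -1.6  -2.3 132.6] len 133.0 roll None
```

Call:
{"name": "send_rows", "arguments": {
  "steps": [
    {"dp":[-2,-2,40],"roll":0,"jaw":60},
    {"dp":[-2,-2,80],"roll":0,"jaw":60},
    {"dp":[-2,-2,110],"roll":0,"jaw":60},
    {"dp":[-2,-2,132],"roll":0,"jaw":60},
    {"dp":[-2,-2,132],"roll":0,"jaw":60}
  ]
}}

```text
time_s: 11.15
tcp_pos: [0.5547, -0.3872, 0.1203]
eef_rot: [179.9, -0.1, -164.2]
contact_force: [0.0, 0.2, 0.6]
gripper_width: 0.0529
gripper_force: 0.0
```

Call:
{"name": "send_rows", "arguments": {
  "steps": [
    {"dp":[0,0,0],"roll":0,"jaw":20},
    {"dp":[0,0,0],"roll":0,"jaw":20},
    {"dp":[0,0,0],"roll":0,"jaw":20},
    {"dp":[0,0,0],"roll":0,"jaw":20},
    {"dp":[0,0,0],"roll":0,"jaw":20}
  ],
  "newtons": 25
}}

```text
time_s: 11.78
tcp_pos: [0.5559, -0.3889, 0.1224]
eef_rot: [-180.0, 0.0, -164.3]
contact_force: [0.3, 0.8, 4.6]
gripper_width: 0.0252
gripper_force: 25.0
```

```bash
python3 -c "
from h import *
st()"
```

```text
11.78 [ 0.5559 -0.3889  0.1224] [-1.7995e+02  5.0000e-02 -1.6430e+02] q6 -55.8 F [0.3  0.81 4.59] M [ 0.536  0.146 -0.053] w 0.0252 g 25.0
```

Call:
{"name": "send_rows", "arguments": {
  "steps": [
    {"dp":[0,0,-12],"roll":0,"jaw":20},
    {"dp":[0,0,-30],"roll":0,"jaw":20},
    {"dp":[0,0,-55],"roll":0,"jaw":20},
    {"dp":[0,0,-80],"roll":0,"jaw":20},
    {"dp":[0,0,-105],"roll":0,"jaw":20}
  ]
}}

```text
time_s: 12.4
tcp_pos: [0.5555, -0.3887, 0.2285]
eef_rot: [-180.0, 0.0, -164.3]
contact_force: [0.1, -0.1, -1.9]
gripper_width: 0.0251
gripper_force: 25.0
```

Call:
{"name": "send_rows", "arguments": {
  "steps": [
    {"dp":[0,0,-20],"roll":0,"jaw":20},
    {"dp":[0,0,-30],"roll":0,"jaw":20},
    {"dp":[0,0,-30],"roll":0,"jaw":20}
  ]
}}

```text
time_s: 12.78
tcp_pos: [0.5557, -0.3888, 0.2575]
eef_rot: [-180.0, 0.1, -164.3]
contact_force: [-0.6, 0.0, -2.4]
gripper_width: 0.0255
gripper_force: 25.0
```

```bash
python3 -c "
from h import *
st();snap('side','s5');
# ring centre, top0 & griddle geometry
print(proj('top0',[[.4847,.0027,.0915]]))
t=cv2.imread('pics/t2.png');u,v=306,273;c=t[v-30:v+30,u-30:u+30];g=cv2.cvtColor(c,cv2.COLOR_BGR2GRAY)
m=((g>100)).astype(np.uint8);p=np.column_stack(np.nonzero(m)[::-1]);e=cv2.fitEllipse(cv2.convexHull(p.astype(np.int32)));print(e,at('t2',u-30+e[0][0],v-30+e[0][1],.092) if (np.savez('pics/t2.npz',**np.load('pics/top0.npz')) is None) else 0)
to(.53,-.28,.25);to(.485,.0027,.24)"
```

```text
12.78 [ 0.5557 -0.3888  0.2575] [-1.7995e+02  7.0000e-02 -1.6432e+02] q6 -55.8 F [-0.56  0.01 -2.38] M [ 0.05  -0.017 -0.02 ] w 0.0255 g 25.0
[[306.40914821 273.60765881]]
((38.6759147644043, 39.657867431640625), (24.369354248046875, 46.37744140625), 138.1009521484375) [ 0.46453533 -0.01488907  0.092     ]
12.82 [ 0.5554 -0.3885  0.2564] [ 1.7998e+02  1.0000e-02 -1.6432e+02] q6 -55.8 F [-0.09 -0.1  -2.51] M [ 0.056 -0.001  0.007] w 0.0256 g 25.0
dp [ -4.9 111.3   6.5] len 112.0 roll None
12.82 [ 0.5554 -0.3885  0.2564] [ 1.7998e+02  1.0000e-02 -1.6432e+02] q6 -55.8 F [-0.09 -0.1  -2.51] M [ 0.056 -0.001  0.007] w 0.0256 g 25.0
dp [-38.  395.7  16.6] len 398.0 roll None
```

Call:
{"name": "send_rows", "arguments": {
  "steps": [
    {"dp":[-5,53,0],"roll":0,"jaw":20},
    {"dp":[-10,106,0],"roll":0,"jaw":20},
    {"dp":[-15,159,0],"roll":0,"jaw":20},
    {"dp":[-20,212,0],"roll":0,"jaw":20},
    {"dp":[-25,265,0],"roll":0,"jaw":20}
  ]
}}

```text
time_s: 13.45
tcp_pos: [0.5069, -0.1252, 0.2556]
eef_rot: [180.0, -0.1, -164.3]
contact_force: [1.0, 0.9, -1.0]
gripper_width: 0.0256
gripper_force: 25.0
```

Call:
{"name": "send_rows", "arguments": {
  "steps": [
    {"dp":[-5,45,4],"roll":0,"jaw":20},
    {"dp":[-10,90,8],"roll":0,"jaw":20},
    {"dp":[-13,130,15],"roll":0,"jaw":20},
    {"dp":[-13,130,15],"roll":0,"jaw":20},
    {"dp":[-13,130,15],"roll":0,"jaw":20}
  ]
}}

```text
time_s: 14.08
tcp_pos: [0.4851, 0.0018, 0.2411]
eef_rot: [-180.0, -0.1, -164.3]
contact_force: [-0.9, -0.5, -1.7]
gripper_width: 0.0256
gripper_force: 25.0
```

```bash
python3 -c "
from h import *
s=st();snap('wrist','w6');snap('side','s6')
t=cv2.imread('pics/top0.png');u,v=306,273;c=t[v-16:v+16,u-16:u+16];g=cv2.cvtColor(c,cv2.COLOR_BGR2GRAY);print(g.min(),g.max())
p=np.column_stack(np.nonzero(g>130)[::-1]);e=cv2.fitEllipse(cv2.convexHull(p.astype(np.int32)));print(e,at('top0',u-16+e[0][0],v-16+e[0][1],.0915))
R=[[.4847,.0027,.092]];T=s['tcp_pos']-[0,0,.1144]
print(proj('w6',R+[T]),proj('s6',R+[T]))
a=cv2.imread('pics/w6.png')[:480,120:520];q=proj('s6',R)[0].astype(int);b=cv2.imread('pics/s6.png')[q[1]-90:q[1]+60,q[0]-62:q[0]+63];print(q)
cv2.imwrite('pics/c6.png',np.hstack([a,cv2.resize(b,(400,480),interpolation=cv2.INTER_CUBIC)]))"
```

```text
14.07 [0.4851 0.0018 0.2411] [-1.7999e+02 -6.0000e-02 -1.6426e+02] q6 -97.8 F [-0.93 -0.51 -1.71] M [-0.047 -0.039 -0.002] w 0.0256 g 25.0
45 211
((15.550573348999023, 16.381942749023438), (20.133710861206055, 20.366588592529297), 13.31489372253418) [0.48523772 0.00456628 0.0915    ]
[[325.47011215 230.02932846]
 [324.36480292 242.07387689]] [[334.87761865 241.70289078]
 [335.37619682 230.75600135]]
[334 241]
```

View pics/c6.png

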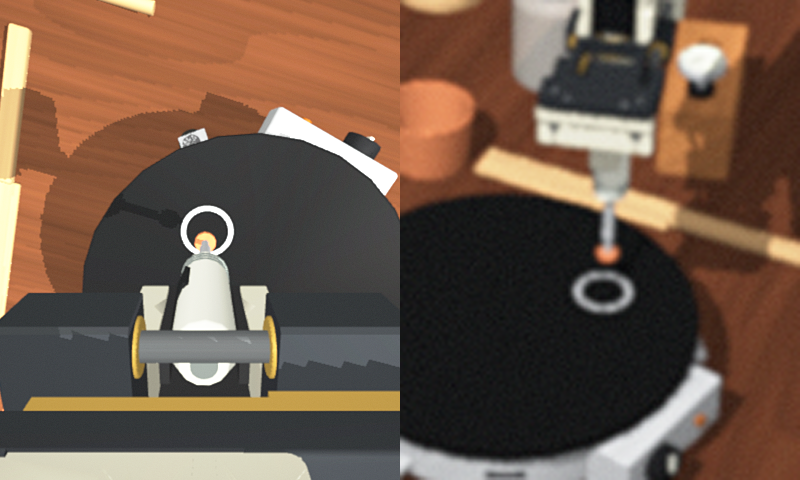

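The tip is at (324,241) in the wrist view, as predicted, and the ring at (327,230). The side view shows the probe upright just above the ring. I'll take an average force baseline before lowering it.

```bash
cat >> h.py <<'E'
def favg(n=12):
    f=[];z=[]
    for _ in range(n): r.capture('wrist'); s=r.get_state(); f.append(s['contact_force']); z.append(s['tcp_pos'])
    f=np.array(f); print('F',f.mean(0).round(2),'sd',f.std(0).round(2),'tcp',np.mean(z,0).round(4))
E
python3 -c "
from h import *
favg(); print(at('w6',327,230,.092)); p=(at('w6',327,230,.092)+[.4852,.0046,.092])/2; print(p); to(*p[:2],.212)"
```

```text
F [-0.29 -0.07 -1.49] sd [0.34 0.5  0.64] tcp [0.4854 0.0014 0.2415]
[0.48432375 0.00393611 0.092     ]
[0.48476188 0.00426806 0.092     ]
14.78 [0.4853 0.0018 0.2416] [-180.      0.   -164.32] q6 -97.8 F [-0.06 -0.4  -1.57] M [ 0.029 -0.013  0.015] w 0.0257 g 25.0
dp [-0.1  2.5 29.6] len 30.0 roll None
```

Call:
{"name": "send_rows", "arguments": {
  "steps": [
    {"dp":[0,3,10],"roll":0,"jaw":20},
    {"dp":[0,3,20],"roll":0,"jaw":20},
    {"dp":[0,3,30],"roll":0,"jaw":20},
    {"dp":[0,3,30],"roll":0,"jaw":20}
  ]
}}

```text
time_s: 15.28
tcp_pos: [0.4839, 0.0046, 0.2104]
eef_rot: [-180.0, -0.1, -164.3]
contact_force: [0.0, -0.1, -1.1]
gripper_width: 0.0255
gripper_force: 25.0
```

Call:
{"name": "send_rows", "arguments": {
  "steps": [
    {"dp":[0,0,3],"roll":0,"jaw":20},
    {"dp":[0,0,6],"roll":0,"jaw":20},
    {"dp":[0,0,9],"roll":0,"jaw":20},
    {"dp":[0,0,9],"roll":0,"jaw":20},
    {"dp":[0,0,9],"roll":0,"jaw":20}
  ]
}}

```text
time_s: 15.9
tcp_pos: [0.4847, 0.0048, 0.2028]
eef_rot: [-180.0, 0.0, -164.3]
contact_force: [-1.0, 0.8, 0.9]
gripper_width: 0.0253
gripper_force: 25.0
```

```bash
python3 -c "
from h import *
favg(20)"
```

```text
F [0.37 0.17 0.64] sd [0.51 0.48 0.45] tcp [0.4846 0.0048 0.2026]
```

The added force is 2.1 N, which means about 5 mm of compression. By position it is about 4 mm. I'll nudge it down slightly and check the final state.

Call:
{"name": "send_rows", "arguments": {
  "steps": [
    {"dp":[0,0,0.5],"roll":0,"jaw":20},
    {"dp":[0,0,0.5],"roll":0,"jaw":20},
    {"dp":[0,0,0.5],"roll":0,"jaw":20}
  ]
}}

```text
time_s: 17.27
tcp_pos: [0.4845, 0.0048, 0.2021]
eef_rot: [-180.0, 0.0, -164.3]
contact_force: [0.6, 0.3, 0.6]
gripper_width: 0.0252
gripper_force: 25.0
```

```bash
python3 -c "
from h import *
favg(20); st(); snap('wrist','w7');snap('side','s7')
a=cv2.imread('pics/w7.png')[160:280,270:370];b=cv2.imread('pics/s7.png')[170:290,280:380]
cv2.imwrite('pics/c7.png',np.hstack([cv2.resize(x,(400,480),interpolation=cv2.INTER_CUBIC) for x in(a,b)]))"
```

```text
F [0.8  0.33 0.38] sd [0.49 0.42 0.43] tcp [0.4845 0.0048 0.2021]
18.27 [0.4845 0.0048 0.202 ] [ 180.     -0.   -164.31] q6 -98.2 F [0.91 0.53 0.25] M [ 0.143 -0.273 -0.008] w 0.0258 g 25.0
```

View pics/c7.png

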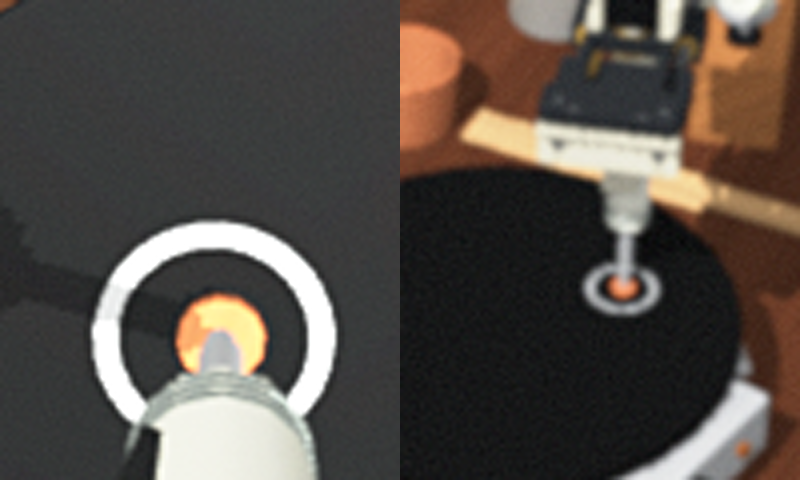

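The tip disc, at about (220,335) in the left crop, sits centred in the ring, and the probe looks upright in the side view. Tip compression is about 4.5–5 mm, so I'm handing the job in.

```bash
python3 -c "
from h import *
print(r.close_job())"
```

```text
the job is handed in; nothing more can be done
None
```

The job is handed in: the plate is level to about 0.03° by the bubble, and the surface thermometer is held upright in the ring with its tip pushed in about half way (4–5 mm by force and position).

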